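# Seat a well plate in the microscope's plate holder

## Robot

A 6-joint arm with a two-finger parallel gripper is mounted at the origin on the work surface. World frame = base frame: x ahead of the robot, y to its left, z up, the work surface at z = 0. Lengths are in mm, angles in rad, forces in N, time in s.
With the tool pointing down it reaches from about 275 to 825 mm from the base axis. Payload 4.9 kg.
Tool frame: the origin (TCP) lies at the very end of the fingers, on their centre line; the grasp point (between the pads) lies 19 mm behind it; z points along the fingers, y is the direction in which the jaws open and shut (so a half turn about z gives the same grasp; the last joint's range is limited). The gripper opens to 85 mm and grips with 20 to 120 N. Pads are 22 mm wide; open, the fingers measure 114 mm over their backs; the gripper's body (76 mm by 85 mm) begins 54 mm behind the grasp point. The pads swing forward as they close: fully open they stand 13 mm farther back than shut.
Start: joints at [1.18, 0.326, -0.193, 1.052, 0, 1.437], TCP at [139.686, 531.983, 231.281] pointing down, gripper open.
Joint ranges: [-2.65, 2.65], [-0.97, 1.79], [-1.3, 1.35], [-1.93, 2.1], [-1.47, 1.37], [-3.14, 3.14]. Speed limits (rad/s): [2.57, 2.57, 3.14, 3.14, 3.14, 3.14].

## Interface

Orientations are given as [roll, pitch, yaw] about the fixed x, y, z axes, in that order (R = Rz(yaw) Ry(pitch) Rx(roll)).
In Python, from bench import bot, solve_ik, imaging gives the robot as it stands. Calls block until the motion is done:
- bot.move_ptp(position, orientation): joint-space move of the TCP to a pose.
- bot.movel(position, rot=None, max_speed=150, threshold=None): straight line of the TCP; rot=None keeps the orientation; max_speed is the mean speed in mm/s. With threshold (N) it stops when the force on the tool has changed by that much, and returns True; else False.
- bot.move_j(angles): joint-space move.
- bot.grip(opening, effort=None): opening from 0.0 (shut) to 1.0 (fully open); effort is the grip in N (None keeps the last); returns when the fingers have stopped.
- bot.dwell(seconds).
- solve_ik(position, orientation): joint angles nearest the present ones, or None.
- bot.get_state(): the state.
- imaging.capture(name): name is "scene" or "top"; returns the picture (384x512x3 uint8, blue, green, red); there is no depth.
- imaging.camera_model(name): a dict with "K" (3x3 intrinsics, pixels), "k1" (the pictures are not rectified: a ray, as slopes to the right and down, at radius r is drawn at 1 + k1 r^2 times it, then the intrinsics apply), "position" and "rotation" of the camera in the world. Camera axes: x right, y up, looking along -z (the intrinsics and any distortion apply to the point x, -y, -z); pixel columns grow to the right and rows downward; lengths in mm; the calibration is good to about 2 mm. A picture is of the moment at which its call begins. camera_model takes no time and is no camera call.
A pose or a line that the arm cannot do raises bot.IKError and nothing moves.
- bot.sign_off(): hands the job in, once; it reports no verdict.
The state is a dict: "t": time; "qpos": joint angles; "joint_velocities": joint speeds; "effort": joint torques, N m; "tcp_pos": TCP position; "orientation": TCP orientation; "contact_force": force on the tool from outside, world axes, zero at the start; "wrist_torque": the same for the moment, N m; "opening": opening from 0.0 (shut) to 1.0 (fully open).
Only numpy, scipy, OpenCV 4.12 (cv2) and the standard library are available. Lean on these libraries where they do the work, as an engineer would, in place of code of your own. Each camera call takes 0.05 s, during which the arm holds its last target. There are 200 camera calls.

## Task

Push the black 24-well plate along the lit microscope stage, without lifting it, until it lies fully home in the corner of the plate holder: its long side flat against the back rail and its short side against the end stop on the left, as the robot sees it. Then push the clamp lever round by its red knob until the white roller presses on the edge of the plate that faces the robot, and leave it there. Leave everything else on the stage and the bench where it stands.

Things in the scene. Friction and masses are not known exactly. Their poses are not given: they have to be found in the camera images.
- plate: black 24-well plate with pale round wells, 85.5 mm (x) by 127.8 mm (y), 20 mm high, about 0.11 kg, loose on the stage; above an 8 mm skirt its sides stand back 2.5 mm. Origin: centre of its underside; x towards the back rail when square, y along its long side, z up. It starts in front of the rail and right of the end stop, up to 0.25 rad askew
- seat (a point): where the plate's origin must come to lie, on the stage surface. x points square to the back rail, away from the robot; y along the rail to the left end stop. In these axes the rail's face is at x = 42.75 mm (from y = -136 to 76, 9 thick, 10 high) and the end stop's face at y = 63.9 mm (from x = -60 to 52, 12 thick, 10 high)
- stand: white stereo-microscope stand, fixed. Origin: centre of the underside of its base (300 mm x, 360 mm y); x to its back, y left, z up. Its flat top, 45 mm up, is the stage. Seat at (42.25, 31.1, 45) mm. Column 360 mm high at (195, -160) mm, head swung away at (195, -330) mm, from 155 mm up. Black drive block behind the rail, x 95 to 129, y -18 to 94 mm, 27 mm above the stage
- roller: outer end of the clamp lever: white roller 10 mm across, from 2 to 14 mm above the stage, with a red knob 12 mm across above it on the same upright axis, from 18 to 35 mm above the stage. Origin: on that axis at stage height. Push it sideways; it moves on a circle of 65 mm about the pivot
- pivot (a point): upright axis of the clamp lever, at stage height, near the front end of the left end stop, at (-22, 106) mm in the stand's frame; boss 15 mm across, up to 16 mm above the stage. The aluminium arm (9 mm wide, 7 to 11 mm above the stage) runs from here to the roller
- clamp (a joint): angle of the clamp lever, rad. 0: the roller just touches a plate that is fully home (roller then 16.5 mm further back and 62.9 mm to the right of the pivot, in the seat's axes). Grows as the lever opens, clockwise seen from above; starts at 1.3 to 1.75, pointing to the front. Range -0.15 to 1.9. The pivot is stiff (0.8 N at the knob) and stays where left
- dish: small closed culture dish 38 mm across, 11 mm high, on the front right corner of the stage; leave it. Origin: centre of its underside
- vial: small vial with a blue cap, 22 mm across, 45 mm high, on the stage left of the end stop; leave it. Origin: centre of its underside
- marker: blue and black marker pen about 140 mm long, lying on the bench; leave it. Origin: middle of its underside
- platelid: clear lid of the plate, 85.5 x 127.8 x 8.5 mm, lying on the bench at the right; leave it. Origin: centre of its underside
- tipbox: blue box of pipette tips with a white top, 85 x 122 x 57 mm, on the bench at the right; leave it. Origin: centre of its underside
- tuberack: orange rack of capped tubes, 100 x 200 x 88 mm, on the bench at the left; leave it. Origin: centre of its underside
- slidebox: blue and grey slide box, 98 x 210 x 34 mm, on the bench at the left, behind the tube rack; leave it. Origin: centre of its underside
Things that resemble listed ones, but are neither listed nor needed, are in the scene too. Several things have the shape of the plate; the one meant has the colours described above.

How it is judged (in metres and radians):
On the way:
1. the clamp's roller presses on the plate while the plate is in the corner of the holder (within 5 mm of home) (contact force between roller and plate above 0.3 N and horizontal distance between plate and seat below 0.005 m).
At the end, for the whole second after the job is handed in: the plate lies at rest on the stage within 2 mm of fully home against both the back rail and the end stop and within 0.03 rad of square to them, and the clamp lever stands closed against its front edge (joint between -0.06 and 0.05 rad), left by the robot (x of plate in the frame of seat between -0.002 and 0.002 m and y of plate in the frame of seat between -0.002 and 0.002 m and z of plate in the frame of seat between -0.002 and 0.002 m and angle between the y axis of plate and the y axis of seat, either way round below 0.03 rad and value of joint clamp between -0.06 and 0.05 rad and linear speed of plate below 0.01 m/s); the robot touches nothing.
It fails at once if the plate is lifted off the stage (by more than 6 mm) or tipped (by more than 0.12 rad) (z of plate in the frame of seat above 0.006 m or angle between plate's own z axis and vertical above 0.12 rad).
It fails at once if the plate is pushed off the stage (z of plate in the frame of seat below -0.01 m).
It fails at once if something else on the stage or bench is shifted by more than 20 mm (distance of any of dish, vial, marker, platelid, tipbox, tuberack, slidebox from where it was at the start of the episode above 0.02 m).
It also fails if it takes over 58 s, if anything falls off the work surface, if the arm or the gripper's body presses on something with over 40 N, if the wrist force passes 120 N, or if a joint passes its speed limit or range.

## Working session

There is one attempt and no reset: what is moved stays moved. The work goes in short steps, each a Python script; the robot and the scene stay as the last script left them, time stands still between calls to the robot, and variables do not carry over. Pictures are saved under pics/ and viewed, about 8 in all and at most 12, crops included, and the job is handed in when it is done.

```bash
ls && mkdir -p pics
python3 - <<'E'
from bench import bot, imaging
import cv2, numpy as np
for n in("scene","top"):
    im=imaging.capture(n); cv2.imwrite(f"pics/{n}0.png",im); m=imaging.camera_model(n); print(n,m)
a=cv2.imread("pics/scene0.png"); b=cv2.imread("pics/top0.png")
print(bot.get_state())
E
```

```text
pics
scene {'K': array([[428.32656073,   0.        , 247.25675271],
       [  0.        , 428.32656073, 198.0603654 ],
       [  0.        ,   0.        ,   1.        ]]), 'k1': -0.14330809528269567, 'position': array([ 666.34061897, -902.97415692,  790.44398224]), 'rotation': array([9.03779087e-01, 1.69778321e-04, 2.25045679e-01])}
top {'K': array([[348.15188646,   0.        , 258.92397788],
       [  0.        , 348.15188646, 190.65085598],
       [  0.        ,   0.        ,   1.        ]]), 'k1': 0.009482546305195249, 'position': array([403.38625412,  -7.536086  , 955.74913892]), 'rotation': array([ 0.06529554,  0.01156033, -1.54106264])}
{'t': 0.1, 'qpos': array([ 1.17979547e+00,  3.26847095e-01, -1.93442115e-01,  1.05200079e+00,
        4.61653315e-06,  1.43660729e+00]), 'joint_velocities': array([ 0.00126588, -0.00136835,  0.00197623,  0.00036671, -0.00077332,
       -0.00030687]), 'effort': array([ 1.32847785e-03, -4.44237578e+01,  2.63038391e+01,  7.84774806e-03,
       -9.09554433e-05,  1.11164326e-05]), 'tcp_pos': array([139.48992545, 531.50446719, 230.60833368]), 'orientation': array([-3.14011303e+00, -2.04408644e-04,  2.88478068e+00]), 'contact_force': array([ 0.31060509,  0.45944618, -0.65385224]), 'wrist_torque': array([ 0.06843882,  0.02815622, -0.0271344 ]), 'opening': 1.002656672800184}
```

View pics/scene0.png

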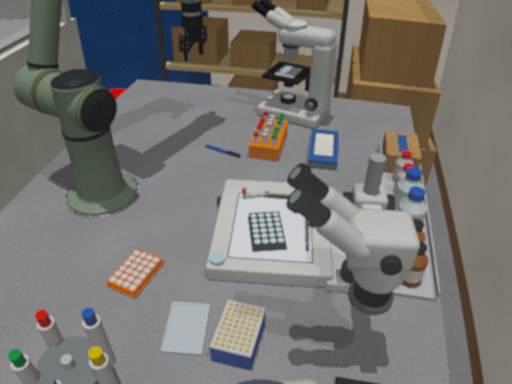

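View pics/top0.png

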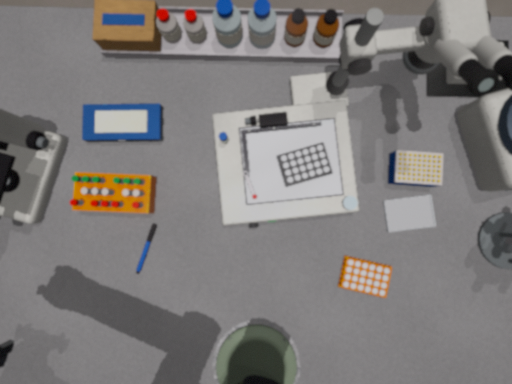

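The scene view shows the stand with the plate at about (268,230). In the top view the stage corners are near (214,114), (346,98), (357,210) and (222,224). The plate is at about (305,164), the red knob at (255,197), the dish at (350,202), the vial at (223,137) and the drive block at (272,121).

```bash
cat > h.py <<'E'
import numpy as np, cv2
from scipy.spatial.transform import Rotation as Ro
from bench import bot, solve_ik, imaging
def ray(n,px):
    m=imaging.camera_model(n); K=m['K']
    d=cv2.undistortPoints(np.float64(px).reshape(-1,1,2),K,np.array([m['k1'],0,0,0,0.]))[:,0]
    R=Ro.from_euler('xyz',m['rotation']).as_matrix()
    return m['position'],np.c_[d[:,0],-d[:,1],-np.ones(len(d))]@R.T
def plane(n,px,z):
    p,d=ray(n,px); return p+d*((z-p[2])/d[:,2])[:,None]
def knob(im):
    hsv=cv2.cvtColor(im,cv2.COLOR_BGR2HSV)
    m=((hsv[...,0]<10)|(hsv[...,0]>170))&(hsv[...,1]>110)&(hsv[...,2]>80)
    return cv2.connectedComponentsWithStats(m.astype(np.uint8))
E
python3 - <<'E'
from h import *
t=cv2.imread('pics/top0.png'); s=cv2.imread('pics/scene0.png')
print(plane('top',[[214,114],[346,98],[357,210],[222,224]],45).round(1))
print(plane('scene',[[70,200]],0).round())
for n,i,(x0,x1,y0,y1) in(('top',t,(200,370,80,240)),('scene',s,(200,350,170,290))):
    k=knob(i)
    for st,c in zip(k[2][1:],k[3][1:]):
        if x0<c[0]<x1 and y0<c[1]<y1: print(n,st,c.round(2),plane(n,[c],80 if n=='scene' else 80).round(1))
cv2.imwrite('pics/c1.png',cv2.resize(t[90:235,200:370],None,fx=4,fy=4,interpolation=cv2.INTER_CUBIC))
cv2.imwrite('pics/c2.png',cv2.resize(s[170:290,200:345],None,fx=5,fy=5,interpolation=cv2.INTER_CUBIC))
E
```

```text
[[ 663.6  130.4   45. ]
 [ 715.9 -219.2   45. ]
 [ 419.6 -251.8   45. ]
 [ 372.7   98.4   45. ]]
[[-82. -54.  -0.]]
top [253 195   3   3   5] [254. 196.] [[446.5  16.3  80. ]]
scene [243 188   2   5   9] [243.56 190.22] [[447.2   8.1  80. ]]
```

View pics/c1.png

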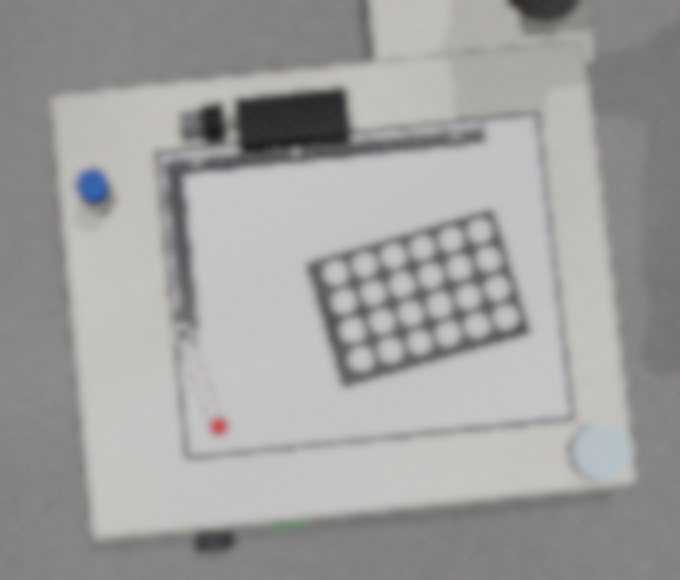

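View pics/c2.png

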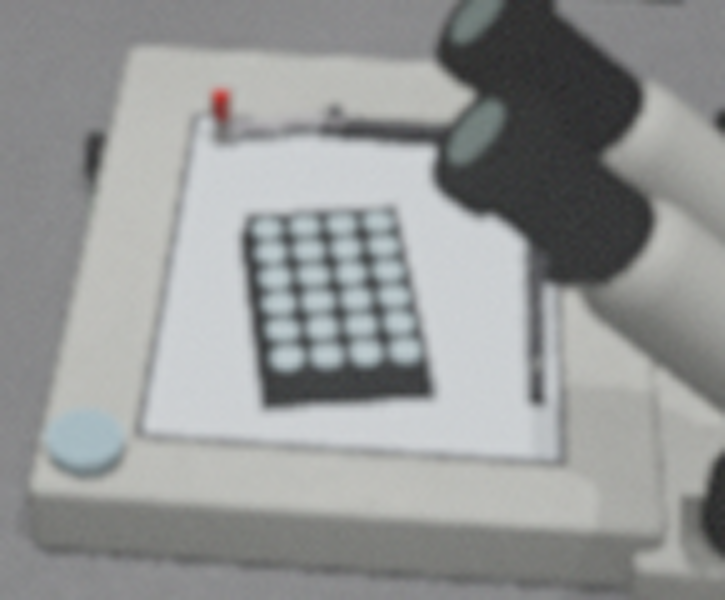

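```bash
cat >> h.py <<'E'
def fit2(model,pts):   # rigid 2D fit: world = R model + t
    a,b=np.float64(model),np.float64(pts)[:,:2]; am,bm=a.mean(0),b.mean(0)
    A=a-am;B=b-bm; th=np.arctan2((A[:,0]*B[:,1]-A[:,1]*B[:,0]).sum(),(A*B).sum())
    R=np.array([[np.cos(th),-np.sin(th)],[np.sin(th),np.cos(th)]]); t=bm-R@am
    return th,R,t,np.linalg.norm(a@R.T+t-b,axis=1)
def platequad(im):   # black plate in the top picture, wells filled in
    hsv=cv2.cvtColor(im,cv2.COLOR_BGR2GRAY); return hsv
E
python3 - <<'E'
from h import *
c=lambda p:np.float64(p)/4+[200,90]-0.375
top=plane('top',c([[52,98],[588,45],[636,484],[95,538]]),45)
th,R,t,res=fit2([[150,180],[150,-180],[-150,-180],[-150,180]],top); print('stand',th,t,res.round(1))
inv=lambda P:(np.atleast_2d(P)[:,:2]-t)@R
seat=R@[42.25,31.1]+t; print('seat',seat)
print('rail front edge top, seat x', (inv(plane('top',c([[195,172],[483,143]]),55))-[42.25,31.1]).round(1))
print('stop right edge seat y', (inv(plane('top',c([[186,190],[194,318]]),55))-[42.25,31.1]).round(1))
q=plane('top',c([[307,262],[492,210],[528,332],[345,384]]),58)
print('plate quad sides',np.linalg.norm(q[0,:2]-q[1,:2]),np.linalg.norm(q[1,:2]-q[2,:2]))
thp,Rp,tp,rp=fit2([[42.7,63.9],[42.7,-63.9],[-42.7,-63.9],[-42.7,63.9]],q); print('plate',thp-th,tp,rp.round(1),'in seat',inv(tp)-[42.25,31.1])
for z,n,p in((80,'top',[254.,196]),(73,'scene',[243.56,190.2])): print('knob stand',inv(plane(n,[p],z)))
print('dish',inv(plane('top',c([[602,452]]),56)),'vial',inv(plane('top',c([[92,187]]),90)))
print(solve_ik([seat[0]-130,seat[1]-100,70],[np.pi,0,th]),solve_ik([seat[0]-130,seat[1]-100,70],[np.pi,0,th+np.pi]))
E
```

```text
stand 0.1275292992157856 [540.45437138 -62.02499417] [3.6 4.  5.  4.5]
seat [578.40584645 -25.80403284]
rail front edge top, seat x [[  42.8   57.6]
 [  43.  -131.8]]
stop right edge seat y [[ 31.5  64.6]
 [-53.   67.5]]
plate quad sides 125.00568553447995 82.85550973726562
plate 0.1803561126247143 [ 534.81653637 -110.47729445] [1.5 2.2 2.4 2.9] in seat [[-54.00440337 -78.44178479]]
knob stand [[-83.25969728  89.62538578]]
knob stand [[-84.55264249  90.73327066]]
dish [[-123.30767867 -154.5922432 ]] vial [[ 73.71287919 153.56709071]]
[-0.43222688  0.35940143 -0.62267339  0.58872151  0.          2.58183647] [-0.43222688  0.35940143 -0.62267339  0.58872151  0.         -0.55975618]
```

Everything agrees: the plate's sides measure 125 x 83 mm, the rail face is at seat x = 42.9, and the knob is about 64 mm from the pivot with the clamp at about 1.57 rad. The first push is towards the rail with the open fingers side by side along the plate's front edge.

```bash
cat >> h.py <<'E'
TH=0.1275; C,S=np.cos(TH),np.sin(TH); RS=np.array([[C,-S],[S,C]])
SEAT=np.array([578.4,-25.8])
def W(x,y,z): return [*(RS@[x,y]+SEAT),z]        # seat x,y + world z -> world
def where(msg=''):
    s=bot.get_state(); print(msg,'t',round(s['t'],2),'seat',((s['tcp_pos'][:2]-SEAT)@RS).round(1),'z',s['tcp_pos'][2].round(1),'F',s['contact_force'].round(1)); return s
E
python3 - <<'E'
from h import *
rot=[np.pi,0,TH+np.pi]
bot.move_ptp(W(-138,-78,200),rot); where()
bot.movel(W(-138,-78,75),max_speed=200)
print(bot.movel(W(-138,-78,30),max_speed=25,threshold=3)); z=where('touch')['tcp_pos'][2]
bot.movel(W(-138,-78,z+4),max_speed=40); where()
print(bot.movel(W(-40,-78,z+4),max_speed=45,threshold=5)); where('pushed')
cv2.imwrite('pics/p1.png',cv2.resize(imaging.capture('top')[90:235,200:370],None,fx=4,fy=4,interpolation=cv2.INTER_CUBIC))
E
```

```text
t 2.67 seat [-137.8  -77.5] z 200.0 F [0.1 0.5 0.5]
True
touch t 5.02 seat [-138.  -78.] z 31.8 F [-1.7 -0.8  4.6]
 t 5.28 seat [-137.7  -78.2] z 36.1 F [1.3 0.7 0.8]
True
pushed t 6.96 seat [-53.5 -77.8] z 35.2 F [-0.7  1.  -0.8]
```

View pics/p1.png

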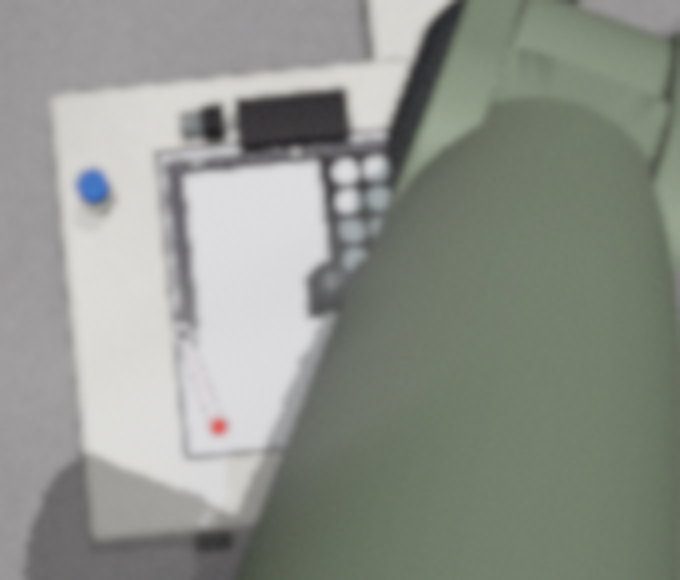

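The picture shows the plate square against the rail (the TCP stopped at -53.5, with -53.75 expected). Its left edge is at crop x ≈ 332, so its centre is near seat y ≈ -94. Next I push it left with the jaws half open along x.

Run:
```python
from h import *
bot.movel(W(-70,-78,36),max_speed=80); bot.movel(W(-70,-78,140),max_speed=200)
bot.grip(0.5)
Y=-193; rots=[[np.pi,0,TH+np.pi/2],[np.pi,0,TH-np.pi/2]]
q0=bot.get_state()['qpos']; sol=[solve_ik(W(-3,Y,140),r) for r in rots]; print(sol)
k=min((i for i in (0,1) if sol[i] is not None),key=lambda i:abs(sol[i][5]-q0[5])); rot=rots[k]
bot.move_ptp(W(-3,Y,140),rot); where()
bot.movel(W(-3,Y,75),max_speed=150)
print(bot.movel(W(-3,Y,32),max_speed=25,threshold=3)); z=where('touch')['tcp_pos'][2]
bot.movel(W(-3,Y,z+4),max_speed=40)
print(bot.movel(W(-3,-65,z+4),max_speed=45,threshold=5)); where('pushed')
print(k,z)
cv2.imwrite('pics/p2.png',cv2.resize(imaging.capture('top')[90:235,200:370],None,fx=4,fy=4,interpolation=cv2.INTER_CUBIC))
```

```text
[array([-0.4635341 ,  0.55538911, -0.07396461,  0.94144261,  0.        ,
        0.97976223]), array([-0.4635341 ,  0.55538911, -0.07396461,  0.94144261,  0.        ,
       -2.16183042])]
 t 9.82 seat [  -3.2 -192.7] z 139.9 F [-0.3  0.2 -0.2]
True
touch t 11.59 seat [  -3.1 -192.9] z 43.2 F [-1.5  0.7  5.1]
True
pushed t 14.23 seat [ -3.3 -73.1] z 47.0 F [ 0.8 -1.3  1.4]
0 43.20528844967148
```

View pics/p2.png

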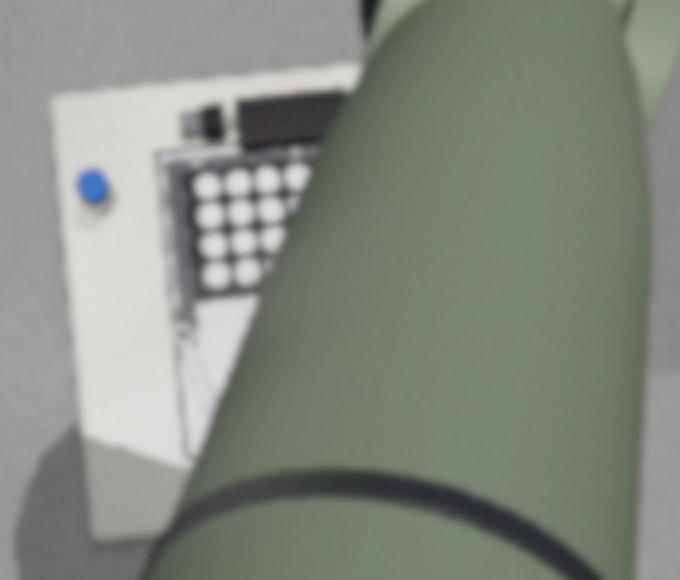

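The plate is at the end stop (TCP y -73.1, expected about -75). I'll nudge it once more towards the rail, then clear the arm and look.

Run:
```python
from h import *
bot.movel(W(-3,-85,47.2),max_speed=80); bot.movel(W(-3,-85,130),max_speed=200)
rot=[np.pi,0,TH+np.pi]
bot.move_ptp(W(-85,-8,120),rot)
bot.movel(W(-85,-8,47.2),max_speed=150)
print(bot.movel(W(-42,-8,47.2),max_speed=35,threshold=5)); where('pushed')
bot.movel(W(-70,-8,47.2),max_speed=80); bot.movel(W(-70,-8,150),max_speed=200)
bot.grip(0)
bot.move_ptp([300,330,200],rot); where()
for n,(x0,x1,y0,y1) in dict(top=(200,370,90,235),scene=(200,345,170,290)).items():
    im=imaging.capture(n); cv2.imwrite(f'pics/{n}3raw.png',im)
    cv2.imwrite(f'pics/{n}3.png',cv2.resize(im[y0:y1,x0:x1],None,fx=4,fy=4,interpolation=cv2.INTER_CUBIC))
```

```text
True
pushed t 18.0 seat [-53.8  -7.8] z 46.5 F [-0.9  0.6 -0.3]
 t 21.08 seat [-230.3  387.9] z 199.9 F [ 0.4  0.5 -0.2]
```

View pics/top3.png

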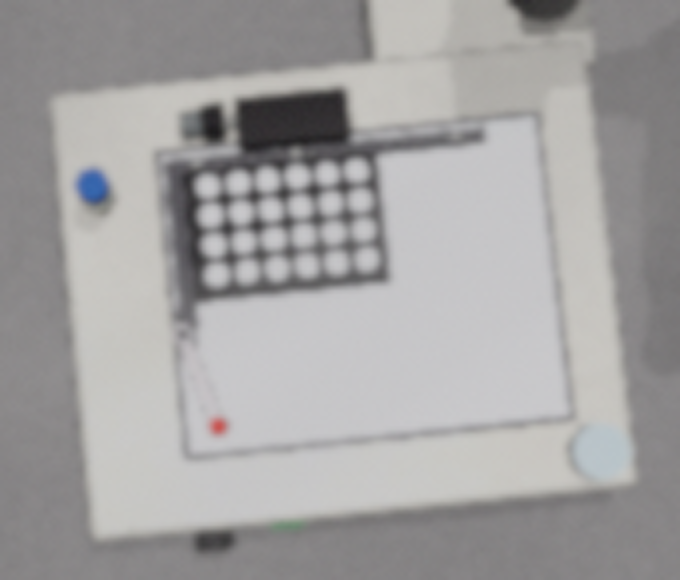

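The plate sits in the corner, square to the rail, with its corner at crop (195,172), and the lever is untouched with the knob at (219,427). Next I swing the lever along its arc with the shut fingers behind the knob.

Run:
```python
from h import *
P=np.array([-64.25,76.2]); A0=np.arctan2(-62.9,16.5)
def pose(c,gap=0,z=67,flip=0):
    a=A0-c; k=P+65*np.array([np.cos(a),np.sin(a)]); t=np.array([-np.sin(a),np.cos(a)])
    f=k-t*(17+gap); return W(*f,z),[np.pi,0,np.arctan2(t[1],t[0])+TH+flip]
c0=1.575
for flip in(0,np.pi):
    q=[solve_ik(*pose(c,g,67,flip)) for c,g in((c0,14),(.8,0),(-.1,0))]; print(flip,[None if x is None else x[5].round(2) for x in q])
    if all(x is not None for x in q) and np.ptp([x[5] for x in q])<2.5: F=flip; 
print('flip',F)
p,r=pose(c0,14,150,F); bot.move_ptp(p,r)
p,r=pose(c0,14,67,F); print(bot.movel(p,r,120,threshold=8)); where('down')
for c in np.linspace(c0,0.15,7):
    p,r=pose(c,0,67,F); h=bot.movel(p,r,50,threshold=15); where(f'c={c:.2f} hit={h}')
    if h: break
else:
    p,r=pose(-0.1,0,67,F); print(bot.movel(p,r,15,threshold=4)); s=where('clamped'); print(np.linalg.norm(s['tcp_pos'][:2]-p[:2]),'mm short of -0.1')
```

```text
0 [np.float64(-2.01), np.float64(-2.91), np.float64(2.47)]
3.141592653589793 [np.float64(1.13), np.float64(0.23), np.float64(-0.67)]
flip 3.141592653589793
False
down t 23.23 seat [-134.5   90.3] z 67.5 F [0.4 0.4 0.6]
c=1.57 hit=False t 23.67 seat [-131.2   76. ] z 67.2 F [-0.2  0.1 -0.2]
c=1.34 hit=False t 24.13 seat [-129.7   60.7] z 67.0 F [-0.4  1.3  0.3]
c=1.10 hit=False t 24.6 seat [-124.3   45.9] z 66.9 F [-0.3 -0.9 -1.1]
c=0.86 hit=False t 25.07 seat [-115.5   32.7] z 67.0 F [ 0.2 -1.2 -1. ]
c=0.62 hit=False t 25.53 seat [-103.8   22. ] z 66.9 F [-0.1 -0.2 -0.3]
c=0.39 hit=False t 26.0 seat [-90.   14.2] z 66.9 F [0.1 0.1 0.7]
c=0.15 hit=False t 26.47 seat [-74.7  10. ] z 66.9 F [-0.2  0.3 -0.5]
True
clamped t 27.23 seat [-64.1   9.5] z 66.4 F [-0.3  0.1  1.1]
6.607764385505319 mm short of -0.1
```

The lever stopped at c ≈ 0.00 by contact, as expected. I'll back off and check.

Run:
```python
from h import *
bot.movel(W(-84,4.5,67),max_speed=60); bot.movel(W(-84,4.5,170),max_speed=200)
bot.move_ptp([300,330,200],[np.pi,0,TH+np.pi]); where()
t=imaging.capture('top'); s=imaging.capture('scene')
for n,i,(x0,x1,y0,y1) in(('top',t,(200,370,80,240)),('scene',s,(200,350,170,290))):
    k=knob(i)
    for st,c in zip(k[2][1:],k[3][1:]):
        if x0<c[0]<x1 and y0<c[1]<y1: print(n,st,c.round(1),((plane(n,[c],78)[0,:2]-SEAT)@RS).round(1))
a=cv2.resize(t[110:180,225:310],None,fx=8,fy=8,interpolation=cv2.INTER_CUBIC)
cv2.imwrite('pics/f.png',a)
```

```text
t 29.92 seat [-230.5  387.8] z 199.6 F [ 0.2 -0.1  0.7]
top [267 162   4   3   9] [268.3 162.8] [-44.9  14.2]
scene [271 200   3   6  17] [271.9 202.4] [-45.5   7.3]
```

View pics/f.png

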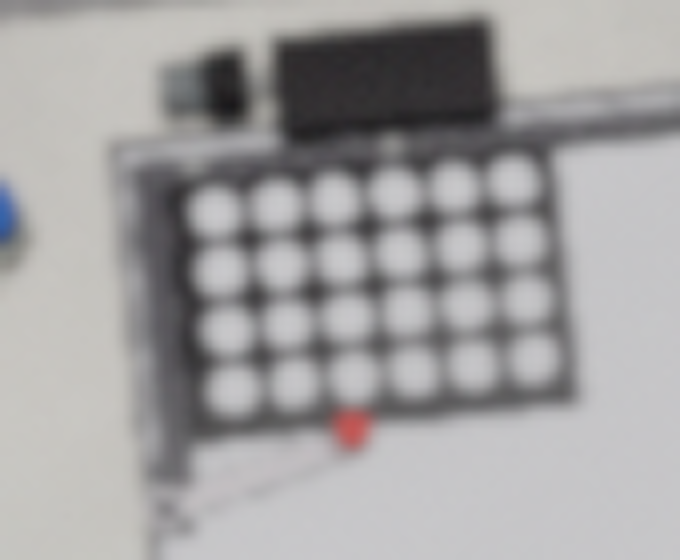

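The picture shows the roller at the plate's front edge (knob at crop (352,430), plate corners tight in the holder). There is time left, so I'll check the end-stop side once more with the same light push as before.

Run:
```python
from h import *
bot.grip(0.5); rot=[np.pi,0,TH+np.pi/2]
bot.move_ptp(W(-3,-95,150),rot); bot.movel(W(-3,-95,47.2),max_speed=150)
print(bot.movel(W(-3,-66,47.2),max_speed=30,threshold=5)); where('y push')
bot.movel(W(-3,-95,47.2),max_speed=80); bot.movel(W(-3,-95,170),max_speed=200)
bot.move_ptp([300,330,200],[np.pi,0,TH+np.pi]); where()
t=imaging.capture('top'); k=knob(t)
print([c.round(1) for c in k[3][1:] if 200<c[0]<370 and 80<c[1]<240])
cv2.imwrite('pics/g.png',cv2.resize(t[110:180,225:310],None,fx=8,fy=8,interpolation=cv2.INTER_CUBIC))
print(np.abs(cv2.imread('pics/g.png').astype(int)-cv2.imread('pics/f.png')).mean())
```

```text
True
y push t 34.01 seat [ -3.1 -73. ] z 47.1 F [ 0.7 -2.3  2.1]
 t 37.13 seat [-230.2  388. ] z 199.9 F [ 0.2 -0.1  1.8]
[array([268.3, 162.8])]
0.5829866946778711
```

View pics/g.png

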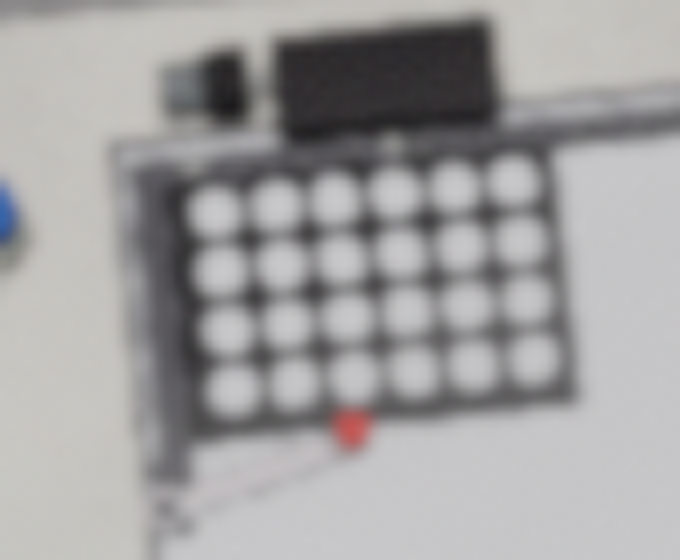

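The push stopped at the same place (y -73.0) and nothing moved, so the plate is home.

```bash
python3 -c "
from bench import bot
print(bot.sign_off())"
```

```text
the job is handed in; nothing more can be done
None
```

I pushed the plate square against the back rail and then left to the end stop. Then I swung the clamp lever round by its knob until the roller stopped on the plate's front edge, and handed the job in at about 37 s.

**Last checks:**
- **Rail:** the last push stopped 0.05 mm from the expected contact position.
- **End stop:** two pushes stopped at y = -73.1 and -73.0, so the plate was hard against it. My image-based frame put that contact at about -74.9. I took the 1.9 mm difference as calibration error.
- **Clamp:** it stopped by force at an angle of about 0.00 rad. The final images put the knob within about 3 mm (top) and 6 mm (scene) of the expected spot, and the two views differ by about 7 mm in y. I relied on the contact position instead.
- **Roller force:** I did not measure the roller's force on the plate directly. The push stopped on a 4 N change, well above the lever's stiffness.
- **Surroundings:** the dish and vial had not moved when I looked after seating the plate. I did not check the items on the bench again after the start, but the arm met no unexpected contact.

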